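# Test a pedal return spring and sort it by its loaded length

### The job

Check the return spring that stands on the spring tester: swing the tester's arm round over it until it meets its stop, then press the black knob down until the load dial reads 15 N, hold it there steadily for a second and never let the dial pass 18 N. Let the knob up and swing the arm well clear again; the yellow drag marker stays where it was pushed. If its upper edge stopped above the red line on the arm's scale, stand the spring upright in the free part of the blue tray (good); if it was pushed below the line, stand it in the red tray (tired); set it down without dropping it, and leave everything else on the bench where it is.

Things in the scene. Friction and masses are not known exactly. Their poses are not given: they have to be found in the camera images.
- tester: The bench spring tester, fixed: grey base 300 x 115 mm, 16 mm thick. Origin on the table under the axis of the round test plate; its +x runs from the plate to the column (130 mm away), +y to the side the arm swings out to, z up. The round load dial, 68 mm wide, 28 mm high, lies face up on the base 85 mm from the plate on the -x side: green tick 15 N, red 18 N, black every 5 N.
- plate_top (a point): Centre of the round test plate's unloaded upper face, 26 mm above the table. A rim 3 mm high, 32 mm inside and 40 mm outside diameter, locates the spring's foot. Axes as the tester's.
- column_axis (a point): Point on the column's vertical axis, about which the arm swings, near the column's top, 150 mm above the table (its cap ends at 153 mm). Column 28 mm diameter.
- swing_arm (a joint): Angle of the grey horizontal arm about the column, rad. 0 = against its stop with the ram exactly over the plate; grows, clockwise seen from above, to 1.6 as the arm swings out to the tester's +y side. From the column the ram lies along the tester's -x at 0. Arm and hub lie 104 to 134 mm above the table; about 1 N at the knob moves it and it stays where it is left.
- knob (a point): Centre of the ram's black round palm knob, 34 mm diameter and 30 mm high, 197 mm above the table with the ram up, 130 mm from the column axis. Under it is a 13 mm stem with a thin steel tab 8 mm wide that reaches 44 mm towards the column, 172 to 176 mm above the table with the ram up; the top of the arm's boss (38 mm diameter) is 48 mm below the knob's underside.
- ram (a joint): How far the knob and ram are pressed down, m: 0 = up, at most 0.037. The flat round pressing foot (30 mm) is 94 mm above the table at 0, so that it meets the spring's top at about 0.008. A light return spring lifts the ram by itself: with this and the friction of ram and marker the push needed on the knob is about 0.5 to 2 N more than the dial reads (some 16 N for 15 N).
- needle (a joint): Needle of the load dial, rad, clockwise: 0.1 rad per newton on the plate, so 1.5 = 15 N (green tick), 1.8 = 18 N (red tick). It reads about 0.14 with the unloaded spring standing on the plate. The plate sinks 0.13 mm per newton.
- marker (a joint): Yellow drag marker, 34 mm wide, on the upright scale that stands on the arm 43 mm from the ram towards the column: how far its upper edge stands below the scale's top mark, m. The ram's tab pushes it down, its value then equal to joint ram, and it stays at the lowest point reached. Less than 0.0245 = above the red reference line (spring good), more than 0.0245 = below it (spring tired).
- marker_edge (a point): Middle of the yellow marker's upper edge, where the ram's tab touches it; it is what is compared with the red line.
- reference_line (a point): Middle of the red reference line on the arm's scale, 147.5 mm above the table.
- spring_mid (a point): Centre of the return spring, half-way up: a double spring (outer coil and a hidden inner one) caged between two brass cups on a guide pin, 28 mm diameter, 60 mm tall, 0.1 to 0.2 kg, z along its axis and up as it stands. Hold it at or below its middle. It stands 60 mm tall unloaded, strong or weak.
- spring_top (a point): Top of the spring's upper brass cup, which the ram's foot presses. How it gives differs each time: the outer coil starts at 1 N and gives 0.5 N per mm; somewhere in the first 18 mm the cup meets the inner coil, the load steps up by 3 N and then grows 1 N per mm. At 15 N the spring is 10 to 20 mm shorter; the cup stops at 26 mm.
- blue_tray: Blue tray for good springs, fixed, 130 x 170 x 26 mm outside, walls and floor 4 mm. Origin under its centre, x across the short side, y along the long one.
- blue_tray_free (a point): Floor of the blue tray in the middle of its free part, 32 mm from its centre on its -y side, 4 mm above the table.
- red_tray: Red tray for tired springs, fixed, same sizes and axes as the blue one.
- red_tray_free (a point): Floor of the red tray in the middle of its free part, 32 mm from its centre on its -y side, 4 mm above the table.
- passed_spring_mid (a point): Bystander: centre of a like spring already standing in the +y end of the blue tray.
- scrap_spring_mid (a point): Bystander: centre of a like spring already standing in the +y end of the red tray.
- casting_a: Bystander: small flower-shaped pewter casting with its sprue, 80 mm long, on the round black mat.
- casting_b: Bystander: another such casting on the mat.
- tea_caddy: Bystander: round pewter tea caddy, 90 mm diameter, 115 mm tall, origin under its centre.
- pewter_beaker: Bystander: pewter beaker, 64 mm rim, 85 mm tall, origin under its centre.
- brass_beaker: Bystander: brass-coloured beaker, same size.
- bench_brush: Bystander: bench brush lying on the table.
Things that resemble listed ones, but are neither listed nor needed, are in the scene too. Leave any purple look-alike of the part that bears spring_mid alone. Of the things that look like the red_tray, the smaller one is meant.

How it is judged (in metres and radians):
On the way, in this order (a step that is already met when the one before it is completed fails the run):
1. the arm is swung in to its stop over the spring, which stands on the plate, not yet loaded (value of joint swing_arm below 0.06 rad and value of joint needle below 0.6 rad and horizontal distance between spring_mid and plate_top below 0.006 m), for 0.1 s.
2. the spring is held at 15 N (13.5 to 16.5 N) for 0.6 s, standing straight on the plate with the arm at its stop (value of joint needle between 1.35 and 1.65 rad and value of joint ram above 0.012 m and value of joint swing_arm below 0.06 rad and horizontal distance between spring_mid and plate_top below 0.006 m and angle between spring_mid's own z axis and vertical below 0.1 rad), for 0.6 s.
At the end, for the whole second after the job is handed in: The spring stands upright (within 0.15 rad), released and still, on the floor of the blue tray if the yellow marker is above the red line, of the red tray if below (within 0.8 mm of the line either is right); ram up, arm left swung clear by more than 0.4 rad (((value of joint marker below 0.0253 m and x of spring_mid in the frame of blue_tray between -0.055 and 0.055 m and y of spring_mid in the frame of blue_tray between -0.075 and 0.075 m and z of spring_mid in the frame of blue_tray below 0.04 m) or (value of joint marker above 0.0237 m and x of spring_mid in the frame of red_tray between -0.055 and 0.055 m and y of spring_mid in the frame of red_tray between -0.075 and 0.075 m and z of spring_mid in the frame of red_tray below 0.04 m)) and angle between spring_mid's own z axis and vertical below 0.15 rad and linear speed of spring below 0.02 m/s and value of joint swing_arm above 0.4 rad and value of joint ram below 0.004 m); the robot touches nothing.
It fails at once if the spring is loaded past 18 N (18.5 N on the dial) (value of joint needle above 1.85 rad).
It fails at once if the spring is dropped (falls free from more than about 30 mm) (linear speed of spring above 0.75 m/s and contact force between the fingers and spring below 0.05 N).
It fails at once if a bystander is moved more than 25 mm (distance of any of passed_spring_mid, scrap_spring_mid, casting_a, casting_b, tea_caddy, pewter_beaker, brass_beaker, bench_brush from where it was at the start of the episode above 0.025 m).
It also fails if it takes over 64 s, if anything falls off the work surface, if the arm or the gripper's body presses on something with over 40 N, if the wrist force passes 120 N, or if a joint passes its speed limit or range.

### The arm

A 6-joint arm with a two-finger parallel gripper is mounted at the origin on the work surface. World frame = base frame: x ahead of the robot, y to its left, z up, the work surface at z = 0. Lengths are in m, angles in degrees, forces in N, time in s.
With the tool pointing down it reaches from about 0.4 to 0.825 m from the base axis. Payload 7 kg.
Tool frame: the origin (TCP) lies midway between the tips of the shut fingers; the grasp point (between the pads) lies 19 mm behind it; x points along the fingers, z is the direction in which the jaws open and shut, and the axes are right-handed (so a half turn about x gives the same grasp; the last joint's range is limited). The gripper opens to 88 mm and grips with 3 to 60 N. Pads are 19 mm wide; open, the fingers measure 130 mm over their backs; the gripper's body (78 mm by 193 mm) begins 47 mm behind the grasp point.
Start: joints at [82.855, 20.546, 0.682, 0, -70.136, -16.507], TCP at [0.271, 0.618, 0.227] pointing down, gripper open.
Joint ranges: [-176.03, 176.03], [-82.01, 121.73], [-58.28, 71.71], [-173.87, 95.51], [-174.79, -0.11], [-173.66, 173.66]. Speed limits (degrees/s): [136.94, 136.94, 172.46, 180, 180, 180].

### API

Orientations are given as [roll, pitch, yaw] about the fixed x, y, z axes, in that order (R = Rz(yaw) Ry(pitch) Rx(roll)).
In Python, from plant import get_state, capture, close_job gives the robot as it stands.
- The arm moves only by the tool play_rows, never from a script. Its argument "series" is one flat list of numbers, 4 for each row, row after row: the shift along the tool's x, y, z in m, then the turn about the tool's x in rad. In form: [tx, ty, tz, spin, tx, ty, tz, spin, ...]. A call has exactly 5 rows; each row shifts and turns the commanded pose from where the row before left it, along the tool's axes as they then stand; what a row does not reach is not made up. A row lasts 1/12 s, in which the tool goes at most 41.7 mm and 7.16 degrees, less where a joint would pass 70% of its speed; a pose out of reach is approached as far as the arm can. A call is refused whole if a number of a shift passes 0.0417 or a number of a turn 0.125, either way. A call with a gripper value outside its range is refused whole. "jaw" is the opening in per cent of the stroke, from 0 (shut) to 100 (fully open), set as the call begins (left out, the last holds). The fingers move at their own pace and stop on an object; "squeeze" is the grip in N (left out, the last holds). Time passes only in rows, so rows that do not move let the fingers close, or fill a call up. It gives the time, the measured TCP pose, the force and the opening at its end, in the units of the state.
- get_state(): the state, without advancing time (a new reading comes with each control period).
- capture(name): name is "side" or "top"; returns a dict with "img" (480x640x3 uint8, blue, green, red), "K" (3x3 intrinsics, pixels), "world_from_camera" (4x4, takes a point from camera to world coordinates). Camera axes: x right, y down, z forward; pixel columns grow to the right and rows downward; lengths in m; the calibration is good to about 2 mm. A picture is of the moment at which its call begins. There is no depth.
- close_job(): hands the job in, once; it reports no verdict.
The state is a dict: "time_s": time; "joints": joint angles; "qd": joint speeds; "joint_torque": joint torques, N m; "tcp_pos": TCP position; "eef_rot": TCP orientation; "contact_force": force on the tool from outside, world axes, zero at the start; "moment": the same for the moment, N m; "gripper_width": finger opening in m.
Only numpy, scipy, OpenCV 4.12 (cv2) and the standard library are available. Lean on these libraries where they do the work, as an engineer would, in place of code of your own. Each camera call takes 0.05 s, during which the arm holds its last target.

## Working session

There is one attempt and no reset: what is moved stays moved. The work goes in short steps, Python scripts to look and compute and a tool call to move; the robot and the scene stay as the last step left them, time stands still between calls to the robot, and variables do not carry over. Pictures are saved under pics/ and viewed, and the job is handed in when it is done.

Besides the shell and the picture viewer there is one more tool, called after "Call:" in YAML: its name, and indented under it one key for each argument. play_rows: Moves the arm, as the interface text tells. Its arguments: {"type":"object","properties":{"series":{"type":"array","items":{"type":"number"}},"jaw":{"type":"number"},"squeeze":{"type":"number"}},"required":["series"]}

```bash
ls; mkdir -p pics; cat > h.py <<'E'
import numpy as np, cv2, json
from plant import get_state, capture, close_job
def snap(cam,name,crop=None,scale=1):
    c=capture(cam); im=c["img"]
    np.savez(f"cal_{cam}.npz",K=c["K"],T=c["world_from_camera"])
    cv2.imwrite(f"pics/{name}_full.png",im)
    if crop: 
        x0,y0,x1,y1=crop; im=cv2.resize(im[y0:y1,x0:x1],None,fx=scale,fy=scale,interpolation=cv2.INTER_CUBIC)
    cv2.imwrite(f"pics/{name}.png",im)
def cal(cam):
    d=np.load(f"cal_{cam}.npz"); return d["K"],d["T"]
def px2w(cam,u,v,z):
    K,T=cal(cam); d=T[:3,:3]@np.linalg.solve(K,[u,v,1.]); o=T[:3,3]
    return o+d*(z-o[2])/d[2]
def w2px(cam,p):
    K,T=cal(cam); q=K@(T[:3,:3].T@(np.array(p)-T[:3,3])); return q[:2]/q[2]
def crop(full,name,c,s):
    im=cv2.imread(f"pics/{full}_full.png"); x0,y0,x1,y1=c
    cv2.imwrite(f"pics/{name}.png",cv2.resize(im[y0:y1,x0:x1],None,fx=s,fy=s,interpolation=cv2.INTER_CUBIC))
E
python3 - <<'E'
from h import *
snap("side","s0");snap("top","t0")
for c in("side","top"):print(cal(c))
print(get_state())
E
```

```text
pics
(array([[433.37381693,   0.        , 315.67171007],
       [  0.        , 433.37381693, 239.85457187],
       [  0.        ,   0.        ,   1.        ]]), array([[-0.9719429 , -0.16722225,  0.1654198 ,  0.31830718],
       [-0.23492375,  0.72522086, -0.64719823,  0.74145232],
       [-0.01173994, -0.66790076, -0.74415774,  0.9685976 ],
       [ 0.        ,  0.        ,  0.        ,  1.        ]]))
(array([[557.61270405,   0.        , 315.4460351 ],
       [  0.        , 557.61270405, 240.6901583 ],
       [  0.        ,   0.        ,   1.        ]]), array([[ 1.70381860e-02, -9.92107281e-01,  1.24228995e-01,
         3.29980999e-01],
       [-9.99687218e-01, -1.46283363e-02,  2.02849410e-02,
         4.38557634e-04],
       [-1.83075741e-02, -1.24535757e-01, -9.92046208e-01,
         1.56166606e+00],
       [ 0.00000000e+00,  0.00000000e+00,  0.00000000e+00,
         1.00000000e+00]]))
{'time_s': 0.1, 'joints': array([ 8.28562932e+01,  2.05885294e+01,  6.39144924e-01, -1.75103231e-02,
       -7.01359158e+01, -1.65048833e+01]), 'qd': array([-0.11752417, -0.16940678,  0.16047839,  0.06399838,  0.0614695 ,
        0.04217087]), 'joint_torque': array([-2.43378447e-03, -5.84161448e+01,  2.93751973e+01,  7.01556087e+00,
        1.01839556e-02, -4.89221293e-05]), 'tcp_pos': array([0.27063258, 0.61789484, 0.22570449]), 'eef_rot': array([   5.58338261,   89.91312535, -108.07116956]), 'contact_force': array([-0.22898526, -0.33252857,  0.55224903]), 'moment': array([ 0.02275537,  0.00563525, -0.03850349]), 'gripper_width': 0.08786129747265568}
```

View pics/s0.png

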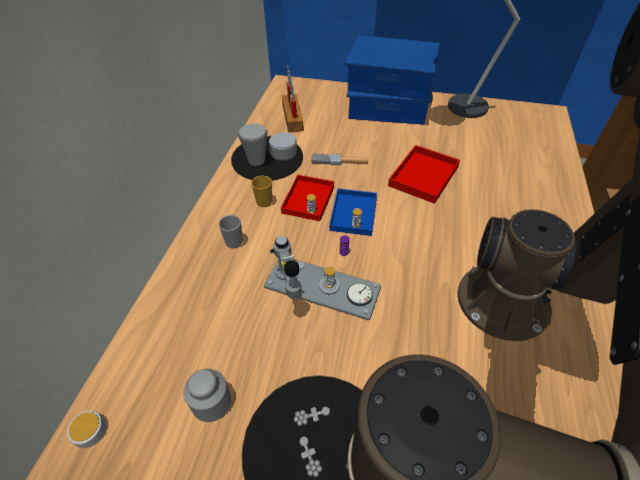

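View pics/t0.png

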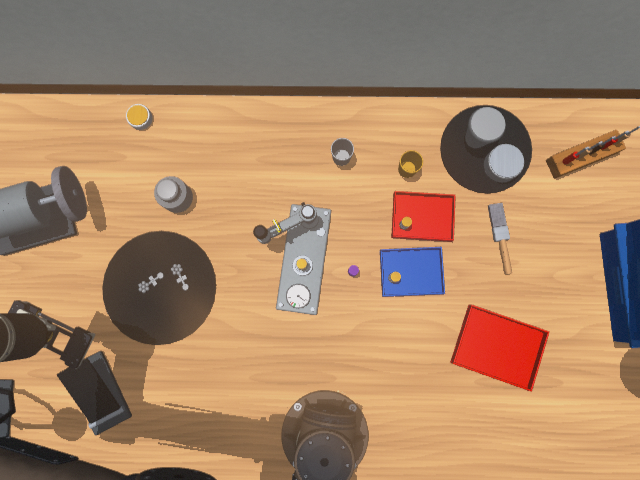

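```bash
python3 - <<'E'
from h import *
crop("t0","t0a",(240,190,360,325),4)
crop("t0","t0b",(370,180,470,310),5)
crop("s0","s0a",(255,170,395,330),4)
E
```

```text
(no output)
```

View pics/t0a.png

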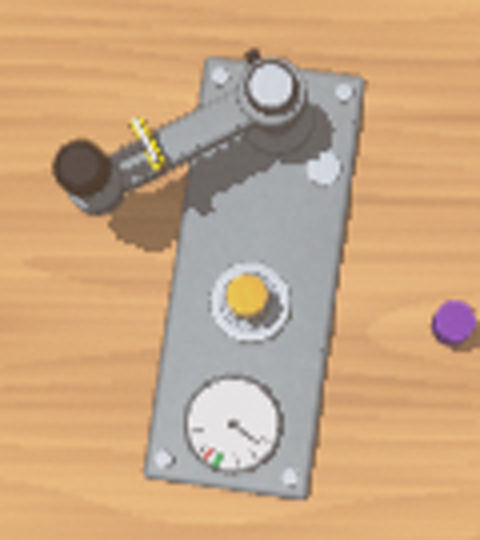

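View pics/t0b.png

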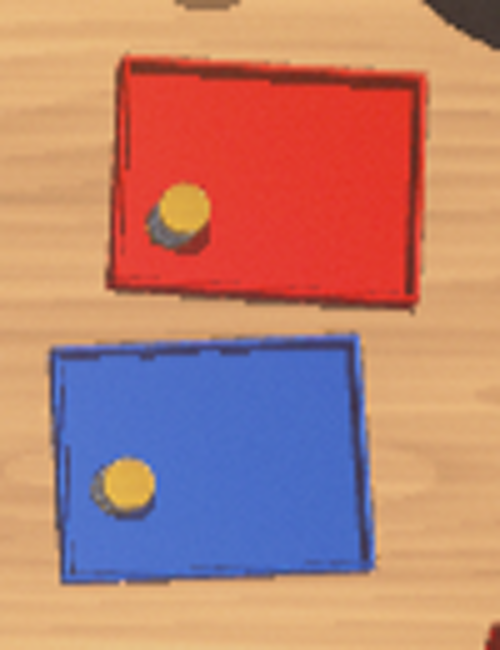

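View pics/s0a.png

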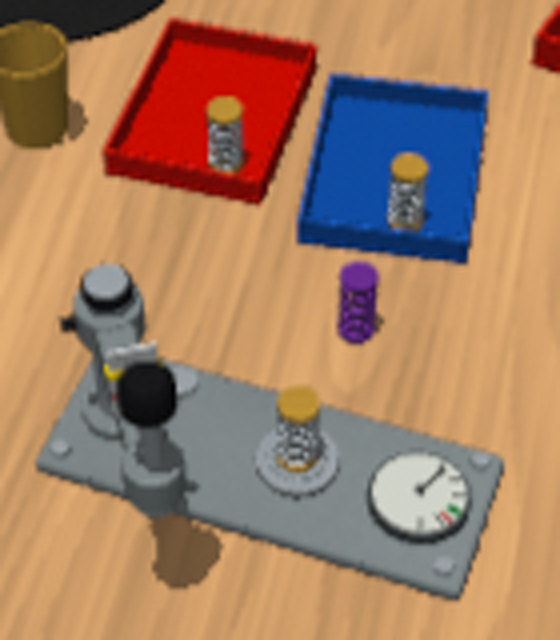

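```bash
python3 - <<'E'
from h import *
def a(x,y,z): return px2w("top",240+x/4-.4,190+y/4-.4,z)
def b(x,y,z): return px2w("top",370+x/5-.4,180+y/5-.4,z)
def s(x,y,z): return px2w("side",255+x/4-.4,170+y/4-.4,z)
P=lambda n,p:print(n,p.round(4))
P("springtop t",a(248,296,.086)); P("springtop s",s(299,400,.086))
P("col t",a(271,86,.153)); P("col s",s(107,282,.153))
P("knob t",a(82,165,.212)); P("knob s",s(148,390,.197))
P("dial t",a(233,424,.044)); P("dial s",s(420,489,.044))
C=[a(205,58,.016),a(365,75,.016),a(307,498,.016),a(145,477,.016)]
for c in C:P("corner",c)
P("ctr",sum(C)/4)
P("plate t",a(250,302,.028)); P("plate s",s(298,463,.028))
ax=(C[0]+C[1]-C[2]-C[3])/2; print("len",np.linalg.norm(ax),"ang",np.degrees(np.arctan2(ax[1],ax[0])),np.linalg.norm(C[0]-C[1]))
for n,c in (("red",[(122,57),(427,73),(415,307),(108,290)]),("blue",[(51,348),(358,336),(374,570),(63,582)])):
    q=[b(*k,.026) for k in c]; P(n,sum(q)/4)
    ly=(q[0]+q[3]-q[1]-q[2])/2; sx=(q[0]+q[1]-q[2]-q[3])/2
    print(np.linalg.norm(ly),np.degrees(np.arctan2(ly[1],ly[0])),np.linalg.norm(sx),np.degrees(np.arctan2(sx[1],sx[0])))
P("scrap t",b(185,209,.064)); P("passed t",b(130,485,.064)); P("purple",a(455,322,.06))
P("scrap s",s(225,110,.064)); P("passed s",s(410,167,.064))
E
```

```text
springtop t [0.4529 0.0663 0.086 ]
springtop s [0.456 0.066 0.086]
col t [0.5825 0.0513 0.153 ]
col s [0.5841 0.0525 0.153 ]
knob t [0.5213 0.164  0.212 ]
knob s [0.5235 0.1633 0.197 ]
dial t [0.3693 0.0766 0.044 ]
dial s [0.3708 0.0873 0.044 ]
corner [0.6265 0.1032 0.016 ]
corner [ 0.6159 -0.0097  0.016 ]
corner [0.3202 0.0261 0.016 ]
corner [0.3327 0.1379 0.016 ]
ctr [0.4738 0.0644 0.016 ]
plate t [0.4536 0.0675 0.028 ]
plate s [0.4543 0.0737 0.028 ]
len 0.2968197350268902 ang -6.828507920678202 0.11340273603989345
red [ 0.5964 -0.2666  0.026 ]
0.1697213528673674 87.65537795713183 0.1320347649138941 -3.5268483938678585
blue [ 0.4415 -0.2346  0.026 ]
0.16959811994271817 93.13398662011012 0.12884359300927106 3.1587551710266806
scrap t [ 0.5739 -0.2152  0.064 ]
passed t [ 0.4238 -0.1853  0.064 ]
purple [ 0.4397 -0.0723  0.06  ]
scrap s [ 0.5754 -0.2138  0.064 ]
passed s [ 0.426  -0.1838  0.064 ]
```

```bash
cat >> h.py <<'E'
from scipy.spatial.transform import Rotation as Rn
def toolR():
    s=get_state(); return Rn.from_euler("xyz",s["eef_rot"],degrees=True).as_matrix(), s
def plan(target,jawdir=None):
    """target TCP world, jaw direction angle deg (mod 180) -> shift in present tool axes and spin needed"""
    R,s=toolR(); d=np.array(target)-s["tcp_pos"]
    za=np.degrees(np.arctan2(R[1,2],R[0,2])); print("t",s["time_s"],"tcp",s["tcp_pos"].round(4),"toolz ang",za.round(2),"ydir",np.degrees(np.arctan2(R[1,1],R[0,1])).round(2),"xdir",R[:,0].round(3),"j6",s["joints"][5].round(1))
    print("F",s["contact_force"].round(2),"w",round(s["gripper_width"],4))
    print("shift tool",(R.T@d).round(4))
    if jawdir is not None:
        e=(jawdir-za+90)%180-90  # world ccw
        print("spin rad",np.radians(-e).round(4), "(tool x down)")
E
python3 - <<'E'
from h import *
plan([.522,.1635,.227],28.7)
E
```

```text
t 0.1 tcp [0.2706 0.6179 0.2257] toolz ang -113.65 ydir -23.65 xdir [-0.    -0.001 -1.   ] j6 -16.5
F [-0.23 -0.33  0.55] w 0.0879
shift tool [-0.0008  0.4126  0.3154]
spin rad 0.657 (tool x down)
```

Call:
play_rows:
  series: [-0.0017,0.0275,0.021,0,-0.0017,0.0275,0.021,0,-0.0017,0.0275,0.021,0,-0.0017,0.0275,0.021,0,-0.0017,0.0275,0.021,0]
  jaw: 100

```text
time_s: 0.52
tcp_pos: [0.3549, 0.4653, 0.2347]
eef_rot: [-3.5, 90.0, -117.1]
contact_force: [0.5, -0.1, 0.4]
gripper_width: 0.0879
```

Call:
play_rows:
  series: [-0.0017,0.0275,0.021,0,-0.0017,0.0275,0.021,0,-0.0017,0.0275,0.021,0,-0.0017,0.0275,0.021,0,-0.0017,0.0275,0.021,0]

```text
time_s: 0.93
tcp_pos: [0.4387, 0.3139, 0.2435]
eef_rot: [-40.6, 90.0, -154.2]
contact_force: [0.7, 0.3, 1.0]
gripper_width: 0.0876
```

Call:
play_rows:
  series: [-0.0017,0.0275,0.021,0,-0.0017,0.0275,0.021,0,-0.0017,0.0275,0.021,0,-0.0017,0.0275,0.021,0,-0.0017,0.0275,0.021,0]

```text
time_s: 1.35
tcp_pos: [0.5226, 0.1626, 0.252]
eef_rot: [-68.6, 90.0, 177.7]
contact_force: [1.1, 0.9, -0.7]
gripper_width: 0.0871
```

Call:
play_rows:
  series: [0,0,0,0.12,0,0,0,0.12,0,0,0,0.12,0,0,0,0.12,0,0,0,0.12]

```text
time_s: 1.77
tcp_pos: [0.5221, 0.1639, 0.2517]
eef_rot: [-8.5, 90.0, -156.9]
contact_force: [0.3, 0.6, -0.6]
gripper_width: 0.0878
```

```bash
python3 - <<'E'
from h import *
plan([.522,.1635,.250],28.7)
snap("side","s1",(240,200,400,320),4); snap("top","t1",(220,170,360,300),4)
E
```

```text
t 1.7667 tcp [0.5221 0.1639 0.2517] toolz ang -148.4 ydir -58.4 xdir [-0.001 -0.    -1.   ] j6 -6.3
F [ 0.28  0.63 -0.6 ] w 0.0878
shift tool [0.0017 0.0003 0.0003]
spin rad 0.0506 (tool x down)
```

View pics/s1.png

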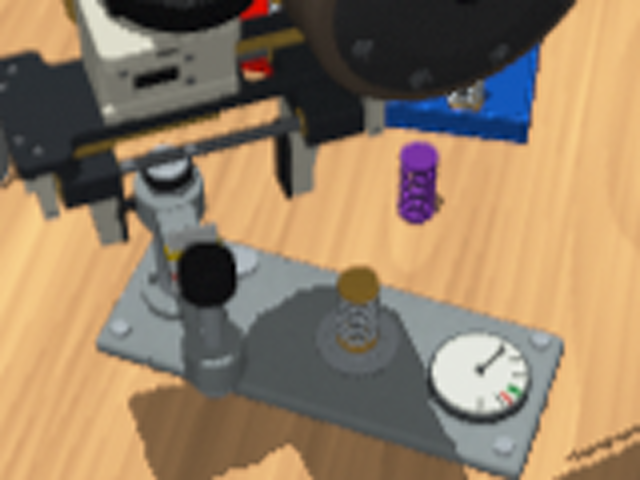

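View pics/t1.png

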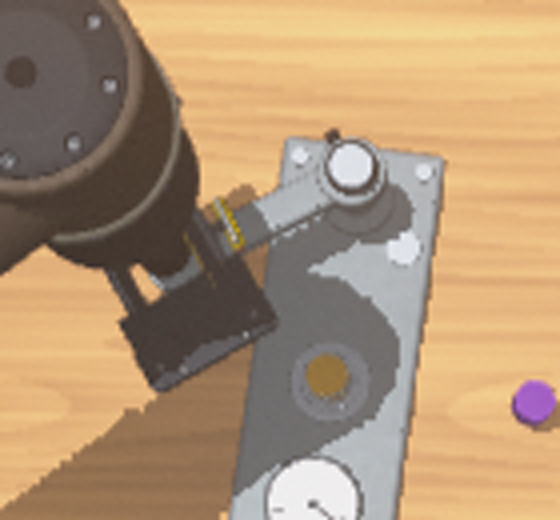

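Call:
play_rows:
  series: [0.013,0,0,0.05,0.013,0,0,0,0.013,0,0,0,0.013,0,0,0,0.013,0,0,0]

```text
time_s: 2.28
tcp_pos: [0.5221, 0.1642, 0.1863]
eef_rot: [-22.3, 90.0, -172.9]
contact_force: [-0.2, -0.3, -0.7]
gripper_width: 0.0876
```

Call:
play_rows:
  series: [0,0,0,0,0,0,0,0,0,0,0,0,0,0,0,0,0,0,0,0]
  jaw: 45
  squeeze: 10

```text
time_s: 2.7
tcp_pos: [0.5227, 0.1645, 0.1879]
eef_rot: [-178.4, 89.9, 30.7]
contact_force: [0.2, 0.2, 0.4]
gripper_width: 0.0597
```

```bash
python3 - <<'E'
from h import *
plan([.454,.067,.186],83.3)
snap("side","s2",(240,200,400,320),4)
E
```

```text
t 2.7 tcp [0.5227 0.1645 0.1879] toolz ang -150.84 ydir -60.84 xdir [ 0.001  0.001 -1.   ] j6 -8.8
F [0.17 0.2  0.41] w 0.0597
shift tool [0.0018 0.0517 0.1075]
spin rad -0.945 (tool x down)
```

View pics/s2.png

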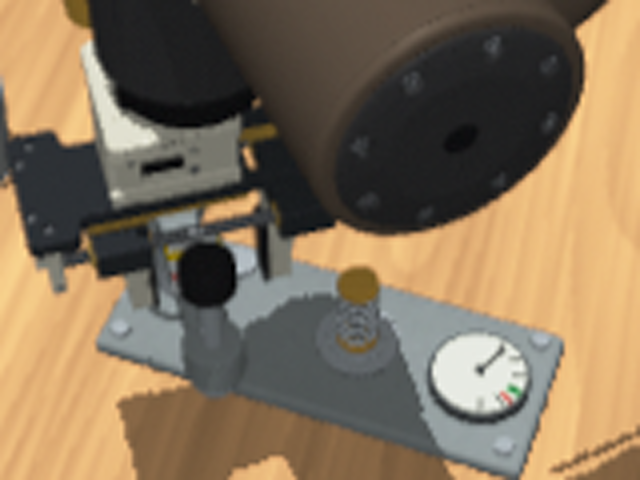

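Call:
play_rows:
  series: [0,0.0003,0.0083,-0.0635,0,0.0003,0.0083,-0.0635,0,0.0003,0.0083,-0.0635,0,0.0003,0.0083,-0.0635,0,0.0003,0.0083,-0.0635]

```text
time_s: 3.17
tcp_pos: [0.49, 0.139, 0.1877]
eef_rot: [178.3, 89.9, 45.8]
contact_force: [-0.3, 2.1, -0.4]
gripper_width: 0.04
```

Call:
play_rows:
  series: [0,0.0003,0.0083,-0.0635,0,0.0003,0.0083,-0.0635,0,0.0003,0.0083,-0.0635,0,0.0003,0.0083,-0.0635,0,0.0003,0.0083,-0.0635]

```text
time_s: 3.58
tcp_pos: [0.4672, 0.1043, 0.1876]
eef_rot: [162.3, 89.9, 48.0]
contact_force: [-0.1, 1.4, 0.0]
gripper_width: 0.0393
```

```bash
python3 - <<'E'
from h import *
plan([.454,.067,.186],83.3)
snap("side","s3",(240,200,400,320),4)
E
```

```text
t 3.5833 tcp [0.4672 0.1043 0.1876] toolz ang -114.29 ydir -24.29 xdir [ 0.001  0.001 -1.   ] j6 29.5
F [-0.09  1.35  0.02] w 0.0393
shift tool [0.0016 0.0033 0.0394]
spin rad -0.307 (tool x down)
```

View pics/s3.png

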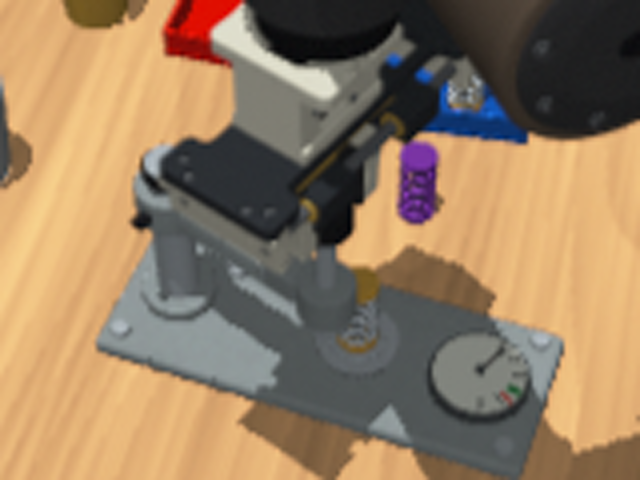

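Call:
play_rows:
  series: [0,0.0003,0.0083,-0.0635,0,0.0003,0.0083,-0.0635,0,0.0003,0.0083,-0.0635,0,0.0002,0.0068,-0.06,0,0.0002,0.005,-0.055]

```text
time_s: 4.05
tcp_pos: [0.4575, 0.0688, 0.1877]
eef_rot: [126.3, 89.9, 29.3]
contact_force: [0.9, -0.6, 0.8]
gripper_width: 0.0396
```

Call:
play_rows:
  series: [0,0,0.002,0,0,0,0.001,0,0,0,0.001,0,0,0,0.001,0,0,0,0,0]

```text
time_s: 4.47
tcp_pos: [0.4568, 0.0649, 0.1873]
eef_rot: [159.2, 89.9, 62.2]
contact_force: [-0.7, 4.5, 1.3]
gripper_width: 0.0392
```

```bash
python3 - <<'E'
from h import *
plan([.454,.067,.186],83.3)
snap("side","s4",(240,200,400,320),4)
E
```

```text
t 4.4667 tcp [0.4568 0.0649 0.1873] toolz ang -97.07 ydir -7.07 xdir [ 0.001  0.002 -1.   ] j6 50.4
F [-0.73  4.48  1.29] w 0.0392
shift tool [ 0.0013 -0.0031 -0.0017]
spin rad -0.0065 (tool x down)
```

View pics/s4.png

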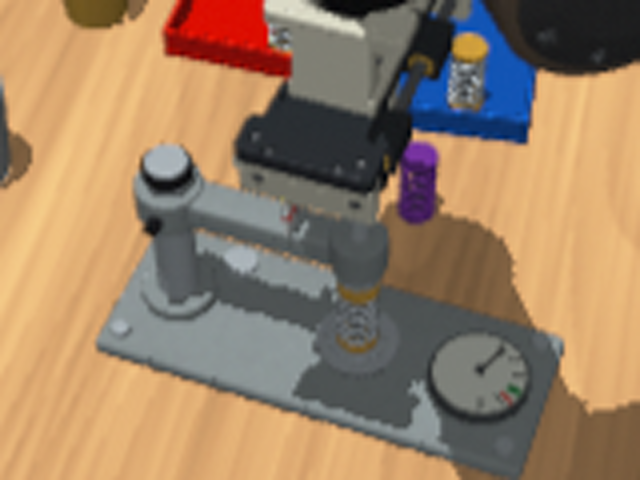

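Call:
play_rows:
  series: [0,0,0.001,0,0,0,0.001,0,0,0,0,0,0,0,0,0,0,0,0,0]

```text
time_s: 4.93
tcp_pos: [0.4569, 0.0646, 0.1873]
eef_rot: [165.2, 89.7, 68.1]
contact_force: [-2.3, 11.7, 0.6]
gripper_width: 0.0394
```

Call:
play_rows:
  series: [0,0,-0.0025,0,0,0,-0.0025,0,0,0,0,0,0,0,0,0,0,0,0,0]
  jaw: 70

```text
time_s: 5.35
tcp_pos: [0.4567, 0.0666, 0.1869]
eef_rot: [-32.6, 90.0, -129.7]
contact_force: [0.3, 0.5, -0.3]
gripper_width: 0.0606
```

Call:
play_rows:
  series: [-0.01,-0.003,0,0,-0.012,0,0,0,-0.012,0,0,0,-0.01,0,0,0,0,0,0,0]

```text
time_s: 5.77
tcp_pos: [0.4549, 0.0675, 0.2337]
eef_rot: [118.1, 89.8, 21.1]
contact_force: [0.3, -0.1, -1.4]
gripper_width: 0.0616
```

Call:
play_rows:
  series: [0,0,0,0,0,0,0,0,0,0,0,0,0,0,0,0,0,0,0,0]
  jaw: 0

```text
time_s: 6.18
tcp_pos: [0.4536, 0.0671, 0.2306]
eef_rot: [-53.9, 89.9, -151.0]
contact_force: [-0.7, -0.4, 0.4]
gripper_width: 0.0335
```

Call:
play_rows:
  series: [0,0,0,0,0,0,0,0,0,0,0,0,0,0,0,0,0,0,0,0]

```text
time_s: 6.6
tcp_pos: [0.4538, 0.0672, 0.231]
eef_rot: [-80.4, 90.0, -177.4]
contact_force: [0.7, 1.0, -0.4]
gripper_width: 0.0021
```

```bash
python3 - <<'E'
from h import *
plan([.454,.067,.216],83.3)
snap("side","s5",(240,200,400,320),4)
E
```

```text
t 6.6 tcp [0.4538 0.0672 0.231 ] toolz ang -97.01 ydir -7.01 xdir [-0. -0. -1.] j6 49.9
F [ 0.69  1.01 -0.4 ] w 0.0021
shift tool [0.015  0.0002 0.0002]
spin rad -0.0053 (tool x down)
```

View pics/s5.png

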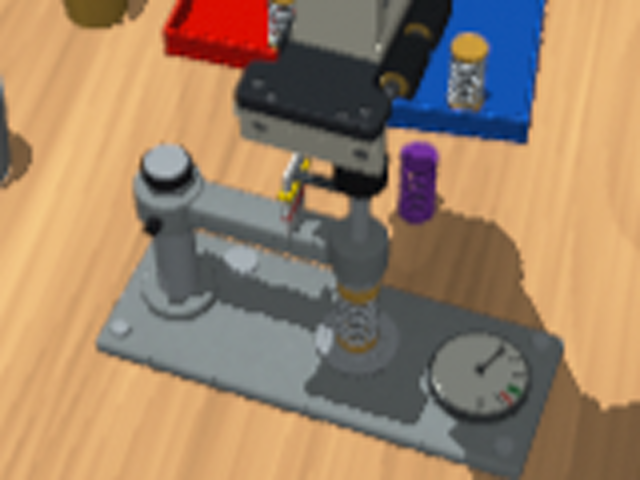

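Call:
play_rows:
  series: [0.006,0,0,0,0.005,0,0,0,0.003,0,0,0,0.002,0,0,0,0.002,0,0,0]

```text
time_s: 7.07
tcp_pos: [0.4537, 0.0671, 0.2126]
eef_rot: [-47.4, 90.0, -144.4]
contact_force: [0.3, -0.3, 0.3]
gripper_width: 0.0004
```

Call:
play_rows:
  series: [0.002,0,0,0,0.002,0,0,0,0.002,0,0,0,0.001,0,0,0,0,0,0,0]

```text
time_s: 7.48
tcp_pos: [0.4537, 0.0671, 0.2059]
eef_rot: [-41.3, 90.0, -138.3]
contact_force: [-0.8, -0.4, 2.3]
gripper_width: 0.0002
```

```bash
python3 - <<'E'
from h import *
plan([.454,.067,.204],83.3)
snap("side","s6",(240,200,400,320),4)
crop("s6","s6d",(340,275,385,315),14)
E
```

```text
t 7.4833 tcp [0.4537 0.0671 0.2059] toolz ang -97.01 ydir -7.01 xdir [-0. -0. -1.] j6 49.9
F [-0.77 -0.44  2.34] w 0.0002
shift tool [0.0019 0.0003 0.0001]
spin rad -0.0053 (tool x down)
```

View pics/s6.png

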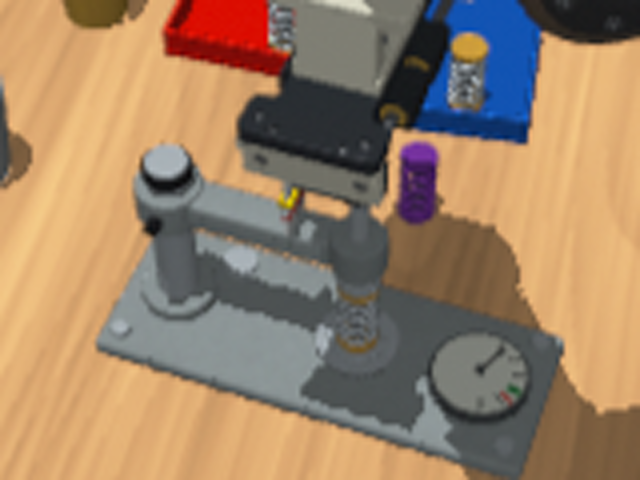

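View pics/s6d.png

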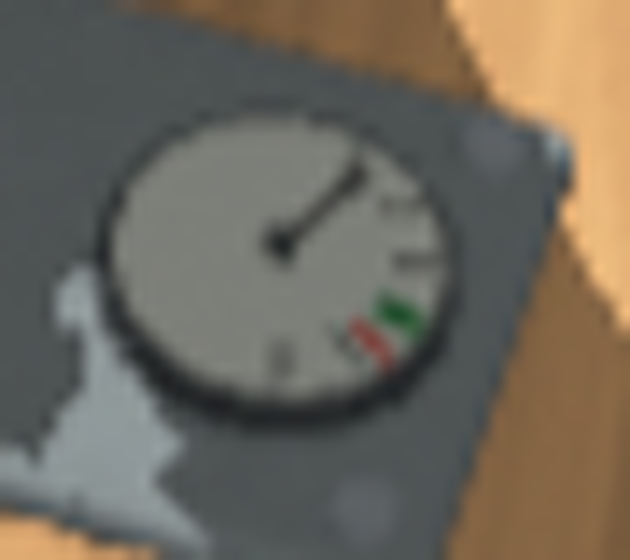

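Call:
play_rows:
  series: [0.0015,0,0,0,0.0015,0,0,0,0.0015,0,0,0,0.0015,0,0,0,0,0,0,0]

```text
time_s: 7.95
tcp_pos: [0.4539, 0.0672, 0.2]
eef_rot: [66.1, 90.0, -30.9]
contact_force: [-2.3, -0.2, 5.0]
gripper_width: 0.0003
```

Call:
play_rows:
  series: [0.001,0,0,0,0.001,0,0,0,0.001,0,0,0,0,0,0,0,0,0,0,0]

```text
time_s: 8.37
tcp_pos: [0.4539, 0.0672, 0.1973]
eef_rot: [89.5, 90.0, -7.5]
contact_force: [-2.1, -1.1, 5.9]
gripper_width: 0.0004
```

```bash
cat >> h.py <<'E'
def dial(name):
    import time
    snap("side",name); im=cv2.imread(f"pics/{name}_full.png"); K,T=cal("side")
    # rectify dial: tester frame metric patch at z=.044
    c=DC; th=np.radians(-6.7); X=np.array([np.cos(th),np.sin(th)]); Y=np.array([-X[1],X[0]])
    h=.04; W=560
    pts=[];dst=[]
    for a,b in((1,1),(1,-1),(-1,-1),(-1,1)):
        p=c+a*h*X+b*h*Y; pts.append(w2px("side",[p[0],p[1],.044])); dst.append([(1-b)/2*W,(1-a)/2*W])
    M=cv2.getPerspectiveTransform(np.float32(pts),np.float32(dst))
    cv2.imwrite(f"pics/{name}.png",cv2.warpPerspective(im,M,(W,W),flags=cv2.INTER_CUBIC))
DC=np.array([.3708,.0796])
E
python3 - <<'E'
from h import *
plan([.454,.067,.204],83.3)
for x,y in((282,243),):
    DC=px2w("side",340+x/14-.5,275+y/14-.5,.044)[:2]; print(DC)
import h; h.DC=DC
dial("d7")
E
```

```text
t 8.3667 tcp [0.4539 0.0672 0.1973] toolz ang -97.0 ydir -7.0 xdir [ 0. -0. -1.] j6 49.9
F [-2.05 -1.09  5.94] w 0.0004
shift tool [-0.0067  0.0001  0.0002]
spin rad -0.0052 (tool x down)
[0.37065668 0.08732769]
```

View pics/d7.png

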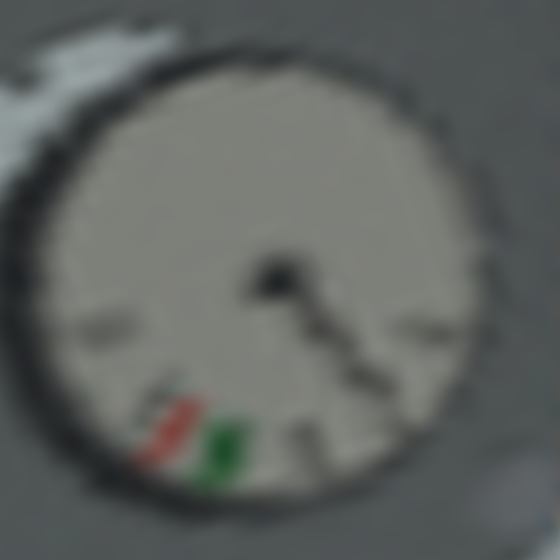

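Call:
play_rows:
  series: [0.001,0,0,0,0.001,0,0,0,0.001,0,0,0,0.001,0,0,0,0,0,0,0]

```text
time_s: 8.83
tcp_pos: [0.4539, 0.0672, 0.1934]
eef_rot: [89.3, 90.0, -7.7]
contact_force: [-2.6, -0.1, 7.7]
gripper_width: 0.0002
```

Call:
play_rows:
  series: [0.001,0,0,0,0.001,0,0,0,0,0,0,0,0,0,0,0,0,0,0,0]

```text
time_s: 9.25
tcp_pos: [0.4539, 0.0671, 0.1916]
eef_rot: [94.9, 90.0, -2.0]
contact_force: [-5.1, -0.5, 9.4]
gripper_width: 0.0004
```

Call:
play_rows:
  series: [0.001,0,0,0,0.001,0,0,0,0,0,0,0,0,0,0,0,0,0,0,0]

```text
time_s: 9.67
tcp_pos: [0.4539, 0.0672, 0.1897]
eef_rot: [98.1, 90.0, 1.1]
contact_force: [-4.2, -1.1, 10.5]
gripper_width: 0.0006
```

Call:
play_rows:
  series: [0.001,0,0,0,0,0,0,0,0,0,0,0,0,0,0,0,0,0,0,0]

```text
time_s: 10.08
tcp_pos: [0.4539, 0.0672, 0.1887]
eef_rot: [97.4, 90.0, 0.4]
contact_force: [-4.3, 0.2, 9.8]
gripper_width: 0.0005
```

```bash
sed -i 's/^DC=.*/DC=np.array([.37066,.08733])/' h.py; python3 - <<'E'
from h import *
plan([.454,.067,.204],83.3)
dial("d8")
E
```

```text
t 10.0833 tcp [0.4539 0.0672 0.1887] toolz ang -96.99 ydir -6.99 xdir [ 0.001  0.    -1.   ] j6 49.9
F [-4.29  0.18  9.83] w 0.0005
shift tool [-0.0153  0.0001  0.0002]
spin rad -0.0051 (tool x down)
```

View pics/d8.png

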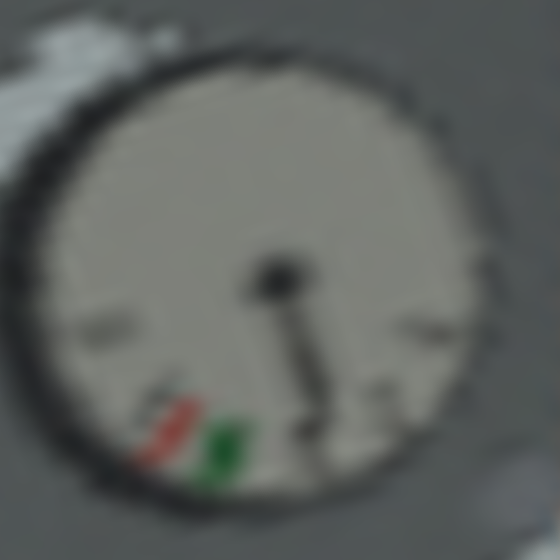

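Call:
play_rows:
  series: [0.001,0,0,0,0.001,0,0,0,0,0,0,0,0,0,0,0,0,0,0,0]

```text
time_s: 10.55
tcp_pos: [0.454, 0.0672, 0.1871]
eef_rot: [100.6, 90.0, 3.6]
contact_force: [-6.4, -0.8, 14.1]
gripper_width: 0.0003
```

Call:
play_rows:
  series: [0.001,0,0,0,0,0,0,0,0,0,0,0,0,0,0,0,0,0,0,0]

```text
time_s: 10.97
tcp_pos: [0.454, 0.0672, 0.1862]
eef_rot: [102.5, 89.9, 5.5]
contact_force: [-7.1, -0.7, 15.5]
gripper_width: 0.0003
```

```bash
python3 - <<'E'
from h import *
dial("d9")
E
```

```text
(no output)
```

View pics/d9.png

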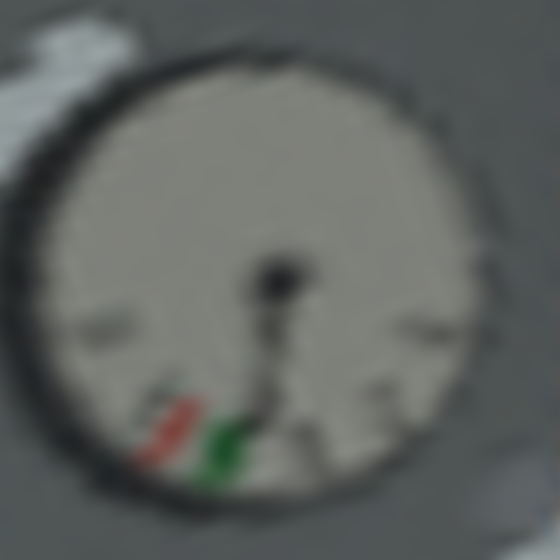

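Call:
play_rows:
  series: [0.001,0,0,0,0.0007,0,0,0,0,0,0,0,0,0,0,0,0,0,0,0]

```text
time_s: 11.43
tcp_pos: [0.454, 0.0672, 0.1847]
eef_rot: [102.3, 89.9, 5.3]
contact_force: [-8.3, -1.3, 16.3]
gripper_width: 0.0006
```

```bash
python3 - <<'E'
from h import *
dial("d10")
E
```

```text
(no output)
```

View pics/d10.png

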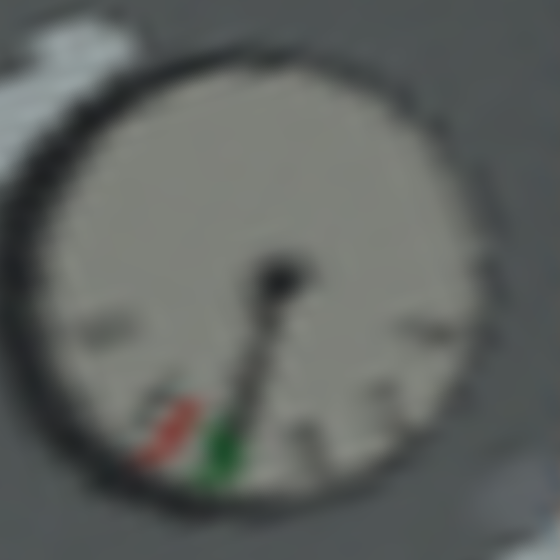

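Call:
play_rows:
  series: [0.0007,0,0,0,0,0,0,0,0,0,0,0,0,0,0,0,0,0,0,0]

```text
time_s: 11.9
tcp_pos: [0.454, 0.0672, 0.1841]
eef_rot: [99.3, 89.9, 2.4]
contact_force: [-6.6, 1.1, 17.4]
gripper_width: 0.0003
```

```bash
python3 - <<'E'
from h import *
dial("d11")
crop("d11","d11a",(240,200,400,320),4)
E
```

```text
(no output)
```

View pics/d11.png

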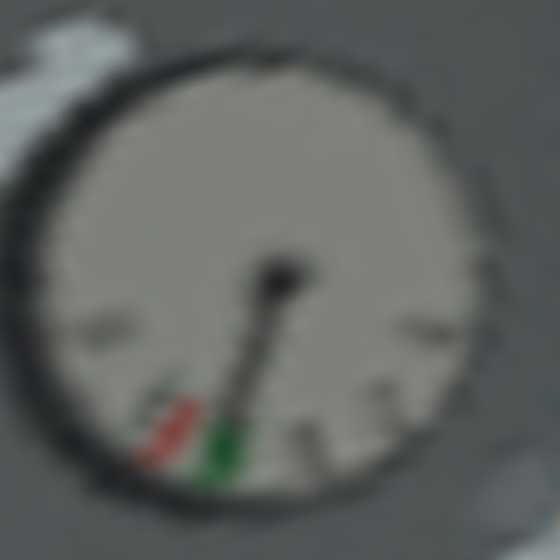

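View pics/d11a.png

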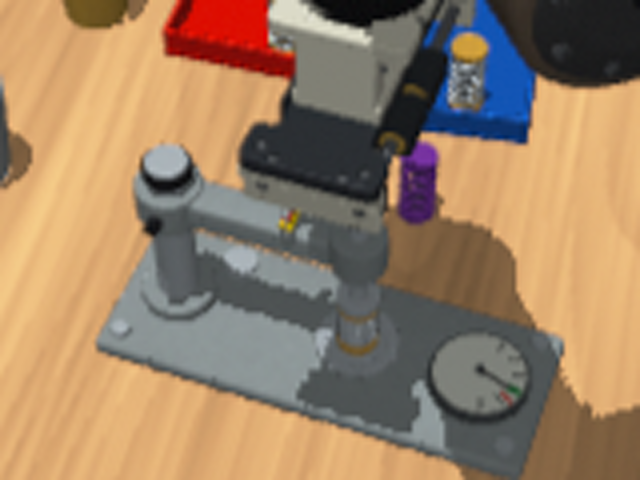

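Call:
play_rows:
  series: [0,0,0,0,0,0,0,0,0,0,0,0,0,0,0,0,0,0,0,0]

```text
time_s: 12.37
tcp_pos: [0.454, 0.0672, 0.184]
eef_rot: [102.6, 89.9, 5.7]
contact_force: [-8.4, -0.5, 17.6]
gripper_width: 0.0004
```

Call:
play_rows:
  series: [0,0,0,0,0,0,0,0,0,0,0,0,0,0,0,0,0,0,0,0]

```text
time_s: 12.78
tcp_pos: [0.454, 0.0672, 0.184]
eef_rot: [98.9, 89.9, 1.9]
contact_force: [-8.0, 0.1, 16.8]
gripper_width: 0.0007
```

Call:
play_rows:
  series: [0,0,0,0,0,0,0,0,0,0,0,0,0,0,0,0,0,0,0,0]

```text
time_s: 13.2
tcp_pos: [0.454, 0.0672, 0.184]
eef_rot: [101.6, 89.9, 4.6]
contact_force: [-7.6, 0.1, 16.8]
gripper_width: 0.0003
```

```bash
python3 - <<'E'
from h import *
dial("d12")
plan([.454,.067,.245])
E
```

```text
t 13.25 tcp [0.454  0.0672 0.1841] toolz ang -96.98 ydir -6.98 xdir [ 0.001  0.    -1.   ] j6 49.9
F [-8.2   0.16 17.87] w 0.0005
shift tool [-0.0609  0.0001  0.0001]
```

View pics/d12.png

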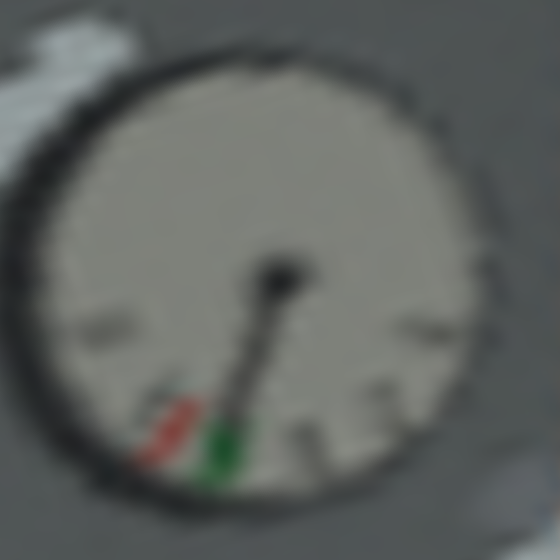

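Call:
play_rows:
  series: [-0.004,0,0,0,-0.006,0,0,0,-0.006,0,0,0,-0.007,0,0,0,-0.008,0,0,0]

```text
time_s: 13.67
tcp_pos: [0.4538, 0.0672, 0.2138]
eef_rot: [-83.0, 90.0, -180.0]
contact_force: [0.1, 0.5, 0.5]
gripper_width: 0.0004
```

Call:
play_rows:
  series: [-0.015,0,0,0,-0.015,0,0,0,0,0,0,0,0,0,0,0,0,0,0,0]

```text
time_s: 14.08
tcp_pos: [0.4535, 0.0672, 0.2431]
eef_rot: [-95.1, 90.0, 167.8]
contact_force: [-0.0, -0.6, -0.9]
gripper_width: 0.0007
```

Call:
play_rows:
  series: [0,0,0,0,0,0,0,0,0,0,0,0,0,0,0,0,0,0,0,0]
  jaw: 80

```text
time_s: 14.5
tcp_pos: [0.4538, 0.0672, 0.2435]
eef_rot: [-58.0, 90.0, -155.0]
contact_force: [0.5, -0.5, 0.1]
gripper_width: 0.0283
```

```bash
python3 - <<'E'
from h import *
plan([.454,.067,.188],83.3)
snap("side","s13",(240,200,400,320),4)
crop("s13","s13m",(295,235,335,275),14)
E
```

```text
t 14.5 tcp [0.4538 0.0672 0.2435] toolz ang -97.01 ydir -7.01 xdir [-0. -0. -1.] j6 49.9
F [ 0.5  -0.5   0.06] w 0.0283
shift tool [0.0555 0.0003 0.0001]
spin rad -0.0054 (tool x down)
```

View pics/s13.png

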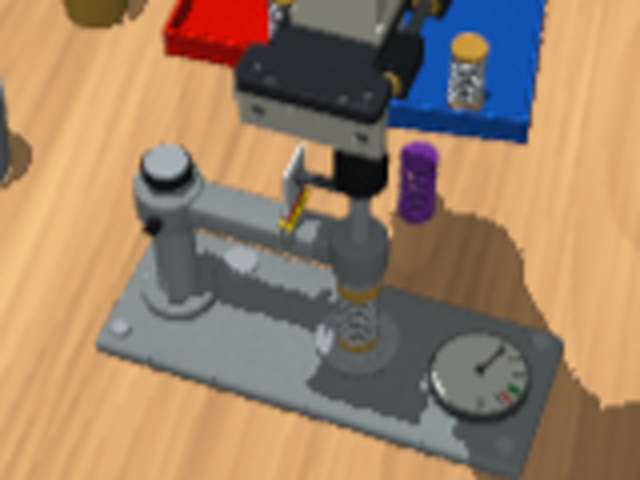

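View pics/s13m.png

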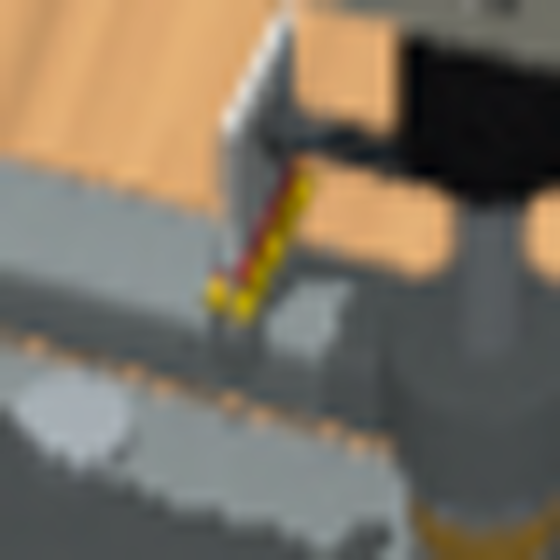

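Call:
play_rows:
  series: [0,0,0,0,0,0,0,0,0,0,0,0,0,0,0,0,0,0,0,0]

```text
time_s: 14.97
tcp_pos: [0.4538, 0.0672, 0.2437]
eef_rot: [154.5, 90.0, 57.5]
contact_force: [-0.8, -0.2, 0.6]
gripper_width: 0.0657
```

Call:
play_rows:
  series: [0,0,0,0,0.012,0,0,0,0.014,0,0,0,0.015,0,0,0,0.014,0,0,0]

```text
time_s: 15.38
tcp_pos: [0.4538, 0.0672, 0.1881]
eef_rot: [142.3, 90.0, 45.3]
contact_force: [0.2, -0.3, -1.1]
gripper_width: 0.0701
```

Call:
play_rows:
  series: [0,0,0,0,0,0,0,0,0,0,0,0,0,0,0,0,0,0,0,0]
  jaw: 45

```text
time_s: 15.8
tcp_pos: [0.4543, 0.0674, 0.1895]
eef_rot: [124.3, 89.9, 27.3]
contact_force: [-0.7, -0.7, 0.5]
gripper_width: 0.0427
```

Call:
play_rows:
  series: [0,0.0002,-0.005,0.03,0,0.0003,-0.0091,0.07,0,0.0003,-0.0091,0.07,0,0.0003,-0.0091,0.07,0,0.0003,-0.0091,0.07]

```text
time_s: 16.22
tcp_pos: [0.4652, 0.1071, 0.1893]
eef_rot: [111.6, 90.0, -3.4]
contact_force: [0.3, -1.3, 0.7]
gripper_width: 0.0395
```

Call:
play_rows:
  series: [0,0.0003,-0.0091,0.07,0,0.0003,-0.0091,0.07,0,0.0003,-0.0091,0.07,0,0.0003,-0.0091,0.07,0,0.0003,-0.0091,0.07]

```text
time_s: 16.63
tcp_pos: [0.4909, 0.1443, 0.1892]
eef_rot: [66.9, 90.0, -68.2]
contact_force: [-0.2, -1.3, 1.4]
gripper_width: 0.0394
```

Call:
play_rows:
  series: [0,0.0003,-0.0091,0.07,0,0.0003,-0.0091,0.07,0,0.0003,-0.0091,0.07,0,0.0003,-0.0091,0.07,0,0.0003,-0.0091,0.07]

```text
time_s: 17.05
tcp_pos: [0.5279, 0.1705, 0.1892]
eef_rot: [-39.2, 90.0, 165.8]
contact_force: [-1.3, -0.7, 0.5]
gripper_width: 0.0394
```

```bash
python3 - <<'E'
from h import *
plan([.576,.182,.188],3.3)
snap("side","s14",(240,200,400,320),4)
E
```

```text
t 17.05 tcp [0.5279 0.1705 0.1892] toolz ang -155.07 ydir -65.07 xdir [-0.  0. -1.] j6 -13.2
F [-1.35 -0.7   0.53] w 0.0394
shift tool [ 0.0012  0.0099 -0.0484]
spin rad 0.3775 (tool x down)
```

View pics/s14.png

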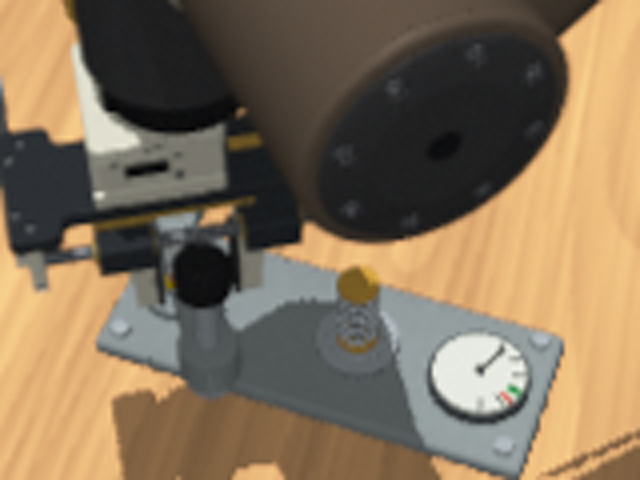

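Spring still stands on the plate; the arm follows. I continue outward by about 0.4 rad.

Call:
play_rows:
  series: [0,0.0003,-0.0091,0.07,0,0.0003,-0.0091,0.07,0,0.0003,-0.0091,0.07,0,0.0003,-0.0091,0.07,0,0.0003,-0.0091,0.07]

```text
time_s: 17.52
tcp_pos: [0.5714, 0.1824, 0.189]
eef_rot: [-56.6, 90.0, 128.4]
contact_force: [-2.0, 0.8, 1.2]
gripper_width: 0.0395
```

Call:
play_rows:
  series: [0,0,0,0,0,0,0.003,0,0,0,0,0,0,0,0,0,0,0,0,0]
  jaw: 75

```text
time_s: 17.93
tcp_pos: [0.5681, 0.1819, 0.189]
eef_rot: [-151.4, 90.0, 33.8]
contact_force: [0.6, -0.6, -0.7]
gripper_width: 0.0642
```

Call:
play_rows:
  series: [-0.02,0,0,0,-0.03,0,0,0,-0.03,0,0,0,0,0,0,0,0,0,0,0]

```text
time_s: 18.35
tcp_pos: [0.5692, 0.1825, 0.2711]
eef_rot: [-152.4, 89.7, 32.7]
contact_force: [0.1, -0.8, -1.3]
gripper_width: 0.0657
```

```bash
python3 - <<'E'
from h import *
plan([.454,.067,.27],83.3)
E
```

```text
t 18.35 tcp [0.5692 0.1825 0.2711] toolz ang -174.87 ydir -84.87 xdir [ 0.004  0.002 -1.   ] j6 -31.4
F [ 0.1  -0.82 -1.32] w 0.0657
shift tool [0.0003 0.1047 0.1251]
spin rad -1.3644 (tool x down)
```

Call:
play_rows:
  series: [0,0.021,0.025,0,0,0.021,0.025,0,0,0.021,0.025,0,0,0.021,0.025,0,0,0.021,0.025,0]

```text
time_s: 18.77
tcp_pos: [0.4515, 0.0651, 0.2675]
eef_rot: [17.1, 89.9, -157.8]
contact_force: [-0.4, -0.7, 0.8]
gripper_width: 0.0656
```

Call:
play_rows:
  series: [0,0,0,-0.12,0,0,0,-0.12,0,0,0,-0.12,0,0,0,-0.12,0,0,0,-0.12]

```text
time_s: 19.18
tcp_pos: [0.4526, 0.066, 0.2679]
eef_rot: [-28.3, 89.9, -168.5]
contact_force: [0.4, 0.6, -0.3]
gripper_width: 0.0658
```

Call:
play_rows:
  series: [0,0,0,-0.12,0,0,0,-0.12,0,0,0,-0.12,0,0,0,-0.12,0,0,0,-0.12]

```text
time_s: 19.6
tcp_pos: [0.4526, 0.0661, 0.2678]
eef_rot: [-56.3, 89.9, -162.1]
contact_force: [0.5, 0.3, -0.0]
gripper_width: 0.0659
```

```bash
python3 - <<'E'
from h import *
plan([.454,.067,.27],83.3)
snap("side","s15",(240,200,400,320),4)
snap("top","t15",(220,170,360,300),4)
crop("s15","s15m",(270,235,310,275),14)
E
```

```text
t 19.6 tcp [0.4526 0.0661 0.2678] toolz ang -105.8 ydir -15.8 xdir [-0.001 -0.    -1.   ] j6 41.1
F [ 0.48  0.27 -0.01] w 0.0659
shift tool [-0.0022  0.0011 -0.0012]
spin rad -0.1588 (tool x down)
```

View pics/s15.png

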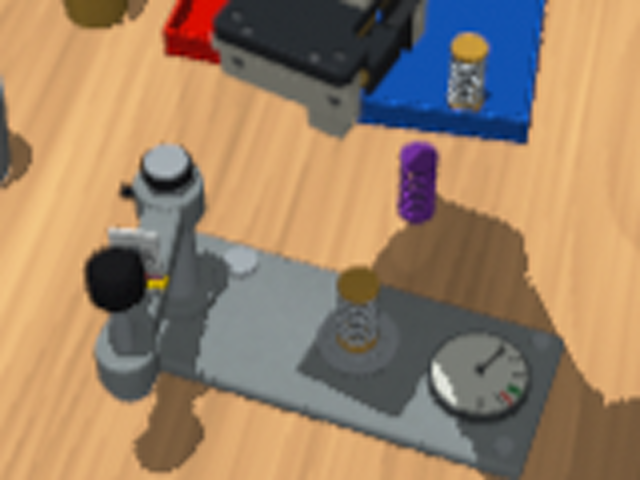

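View pics/t15.png

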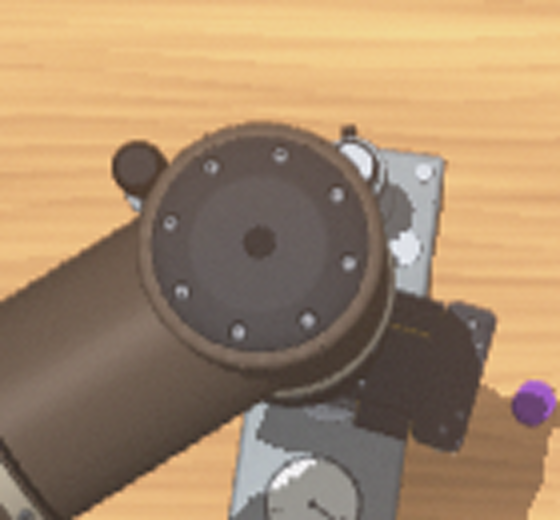

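View pics/s15m.png

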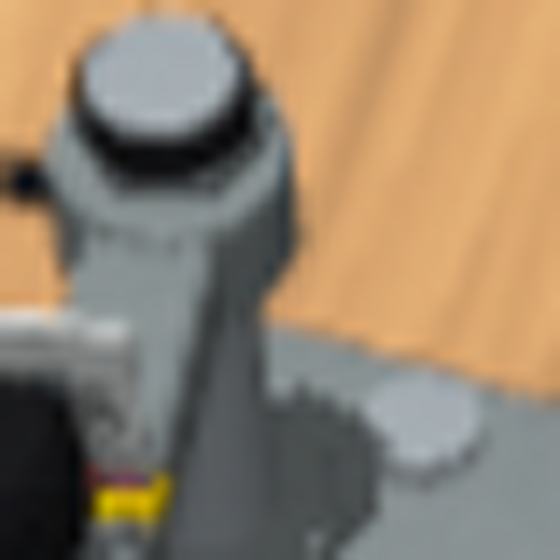

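Call:
play_rows:
  series: [0.03,0.001,-0.001,-0.1,0.03,0,0,-0.058,0.03,0,0,0,0.03,0,0,0,0.025,0,0,0]

```text
time_s: 20.12
tcp_pos: [0.4534, 0.0665, 0.1215]
eef_rot: [-64.4, 89.9, -161.8]
contact_force: [-0.3, 0.2, -0.9]
gripper_width: 0.0661
```

```bash
python3 - <<'E'
from h import *
plan([.454,.067,.034],83.3)
snap("side","s16",(240,200,400,320),4)
E
```

```text
t 20.1167 tcp [0.4534 0.0665 0.1215] toolz ang -97.4 ydir -7.4 xdir [-0.001 -0.    -1.   ] j6 49.6
F [-0.3   0.24 -0.93] w 0.0661
shift tool [ 0.0875  0.0007 -0.0007]
spin rad -0.0122 (tool x down)
```

View pics/s16.png

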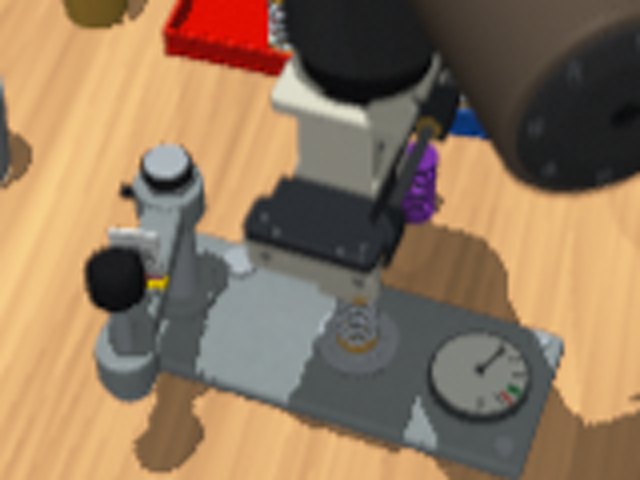

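Call:
play_rows:
  series: [0.025,0.0007,-0.0007,0,0.025,0,0,0,0.018,0,0,0,0.012,0,0,0,0.0075,0,0,0]

```text
time_s: 20.58
tcp_pos: [0.4547, 0.0673, 0.0352]
eef_rot: [-50.6, 89.9, -147.9]
contact_force: [0.3, 0.1, -0.3]
gripper_width: 0.0657
```

Call:
play_rows:
  series: [0,0,0,0,0,0,0,0,0,0,0,0,0,0,0,0,0,0,0,0]
  jaw: 20
  squeeze: 12

```text
time_s: 21.0
tcp_pos: [0.4558, 0.0679, 0.037]
eef_rot: [128.2, 89.9, 31.0]
contact_force: [1.1, 0.5, -0.0]
gripper_width: 0.0383
```

Call:
play_rows:
  series: [0,0,0,0,0,0,0,0,0,0,0,0,0,0,0,0,0,0,0,0]

```text
time_s: 21.42
tcp_pos: [0.4555, 0.0678, 0.0364]
eef_rot: [123.0, 90.0, 25.9]
contact_force: [-1.3, 0.5, 2.8]
gripper_width: 0.0271
```

```bash
python3 - <<'E'
from h import *
plan([.454,.067,.034],83.3)
snap("side","s17",(240,200,400,320),4)
E
```

```text
t 21.4167 tcp [0.4555 0.0678 0.0364] toolz ang -97.11 ydir -7.11 xdir [ 0.  0. -1.] j6 49.8
F [-1.34  0.54  2.82] w 0.0271
shift tool [ 0.0024 -0.0014  0.001 ]
spin rad -0.0072 (tool x down)
```

View pics/s17.png

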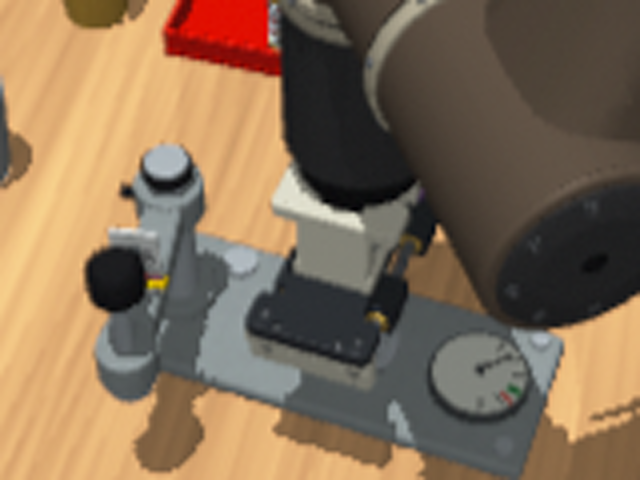

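Call:
play_rows:
  series: [-0.005,0,0,0,-0.01,0,0,0,-0.02,0,0,0,-0.03,0,0,0,-0.03,0,0,0]
  squeeze: 25

```text
time_s: 21.88
tcp_pos: [0.454, 0.0669, 0.1316]
eef_rot: [-55.0, 89.8, -152.2]
contact_force: [0.7, 0.5, -1.4]
gripper_width: 0.0272
```

Call:
play_rows:
  series: [-0.03,0,0,0,-0.025,0,0,0,-0.01,0,0,0,0,0,0,0,0,0,0,0]

```text
time_s: 22.3
tcp_pos: [0.4547, 0.0675, 0.1955]
eef_rot: [-119.7, 90.0, 143.2]
contact_force: [-1.3, 0.0, -3.0]
gripper_width: 0.0272
```

```bash
python3 - <<'E'
from h import *
plan([.595,-.299,.195],-3.5)
snap("side","s18",(240,150,400,310),4)
E
```

```text
t 22.3 tcp [0.4547 0.0675 0.1955] toolz ang -97.15 ydir -7.15 xdir [-0.001  0.    -1.   ] j6 49.8
F [-1.3   0.01 -2.95] w 0.0272
shift tool [3.000e-04 1.848e-01 3.462e-01]
spin rad 1.5071 (tool x down)
```

View pics/s18.png

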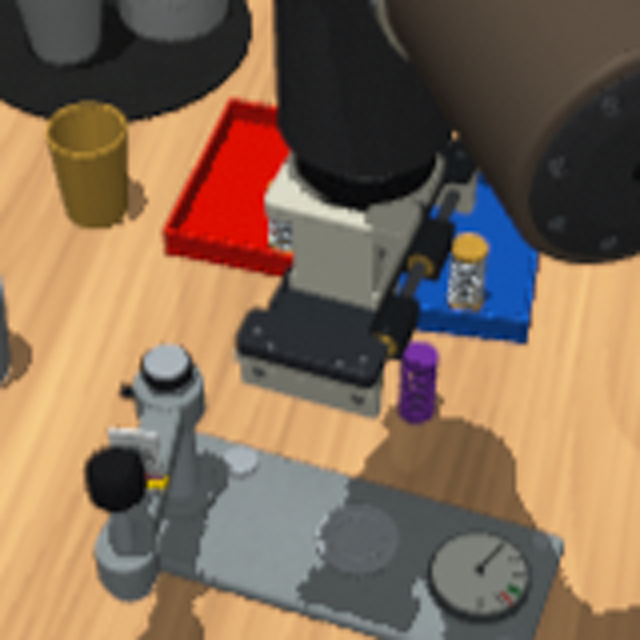

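Call:
play_rows:
  series: [0,0.0123,0.0231,0,0,0.0123,0.0231,0,0,0.0123,0.0231,0,0,0.0123,0.0231,0,0,0.0123,0.0231,0]

```text
time_s: 22.77
tcp_pos: [0.5011, -0.0559, 0.1938]
eef_rot: [-74.9, 89.8, -172.0]
contact_force: [-0.0, 0.9, -0.9]
gripper_width: 0.0273
```

Call:
play_rows:
  series: [0,0.0123,0.0231,0,0,0.0123,0.0231,0,0,0.0123,0.0231,0,0,0.0123,0.0231,0,0,0.0123,0.0231,0]

```text
time_s: 23.18
tcp_pos: [0.5478, -0.1781, 0.1934]
eef_rot: [-88.3, 89.7, 174.6]
contact_force: [1.0, -0.4, -0.7]
gripper_width: 0.0268
```

Call:
play_rows:
  series: [0,0.0123,0.0231,0,0,0.0123,0.0231,0,0,0.0123,0.0231,0,0,0.0123,0.0231,0,0,0.0123,0.0231,0]

```text
time_s: 23.6
tcp_pos: [0.5946, -0.3, 0.1929]
eef_rot: [-99.3, 89.7, 163.6]
contact_force: [0.3, 0.3, -1.6]
gripper_width: 0.0268
```

Call:
play_rows:
  series: [0,0,0,0.1,0,0,0,0.1,0,0,0,0.1,0,0,0,0.1,0,0,0,0.1]

```text
time_s: 24.02
tcp_pos: [0.5942, -0.2988, 0.1927]
eef_rot: [-70.8, 89.7, 163.1]
contact_force: [0.6, 0.5, -2.0]
gripper_width: 0.0269
```

Call:
play_rows:
  series: [0,0,0,0.1,0,0,0,0.1,0,0,0,0.1,0,0,0,0.1,0,0,0,0.1]

```text
time_s: 24.43
tcp_pos: [0.5943, -0.2987, 0.1929]
eef_rot: [-41.7, 89.7, 163.6]
contact_force: [-0.1, -0.0, -2.0]
gripper_width: 0.0276
```

Call:
play_rows:
  series: [0,0,0,0.1,0,0,0,0.1,0,0,0,0.1,0,0,0,0.1,0,0,0,0.1]

```text
time_s: 24.85
tcp_pos: [0.5943, -0.2987, 0.1929]
eef_rot: [-13.3, 89.7, 163.4]
contact_force: [-0.9, 0.1, -1.8]
gripper_width: 0.027
```

```bash
python3 - <<'E'
from h import *
plan([.595,-.299,.0148],-3.5)
snap("side","s19",(200,60,400,220),4)
E
```

```text
t 24.85 tcp [ 0.5943 -0.2987  0.1929] toolz ang 176.64 ydir -93.36 xdir [-0.005  0.001 -1.   ] j6 6.6
F [-0.89  0.06 -1.78] w 0.027
shift tool [ 0.1781  0.0005 -0.0016]
spin rad 0.0024 (tool x down)
```

View pics/s19.png

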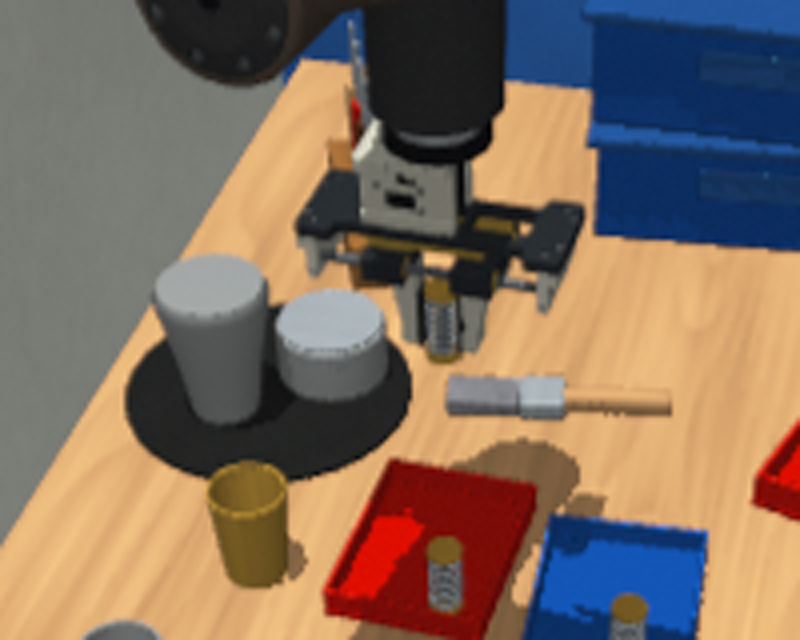

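```bash
python3 - <<'E'
from h import *
for u,v,z in((505,162,.06),(505,180,.06),(487,125,.1),(497,205,.02),(411,160,.085)): print(u,v,px2w("top",u,v,z).round(3))
snap("top","t19",(380,100,540,260),4)
E
```

```text
505 162 [ 0.743 -0.486  0.06 ]
505 180 [ 0.693 -0.484  0.06 ]
487 125 [ 0.834 -0.427  0.1  ]
497 205 [ 0.631 -0.473  0.02 ]
411 160 [ 0.739 -0.225  0.085]
```

View pics/t19.png

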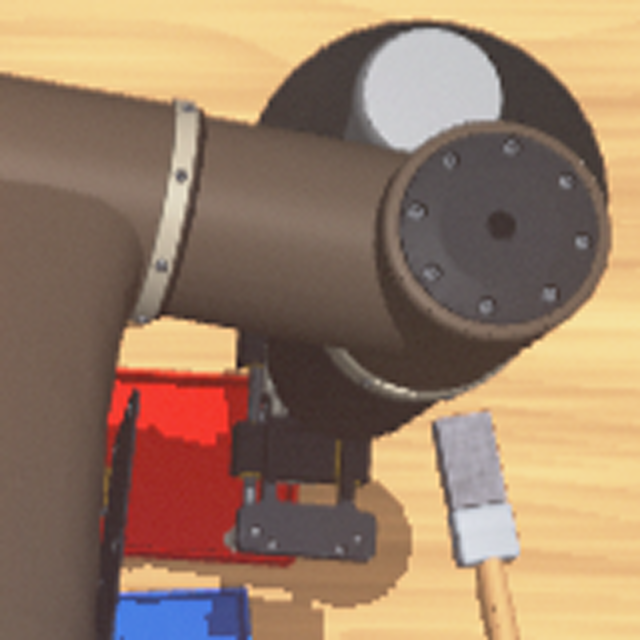

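Call:
play_rows:
  series: [0.035,0,0,0,0.035,0,0,0,0.035,0,0,0,0.03,0,0,0,0.02,0,0,0]

```text
time_s: 25.37
tcp_pos: [0.5925, -0.2983, 0.036]
eef_rot: [-14.2, 89.6, 162.9]
contact_force: [-1.0, 0.4, -2.0]
gripper_width: 0.027
```

Call:
play_rows:
  series: [0.008,0,0,0,0.004,0,0,0,0.002,0,0,0,0,0,0,0,0,0,0,0]

```text
time_s: 25.78
tcp_pos: [0.5964, -0.2994, 0.0286]
eef_rot: [166.6, 89.9, -16.4]
contact_force: [0.5, -0.8, -1.8]
gripper_width: 0.0271
```

```bash
python3 - <<'E'
from h import *
plan([.595,-.299,.0148],-3.5)
snap("side","s20",(240,120,380,240),5)
E
```

```text
t 25.7833 tcp [ 0.5964 -0.2994  0.0286] toolz ang 176.98 ydir -93.02 xdir [ 0.002 -0.001 -1.   ] j6 6.9
F [ 0.47 -0.77 -1.8 ] w 0.0271
shift tool [ 0.0138 -0.0003  0.0014]
spin rad 0.0084 (tool x down)
```

View pics/s20.png

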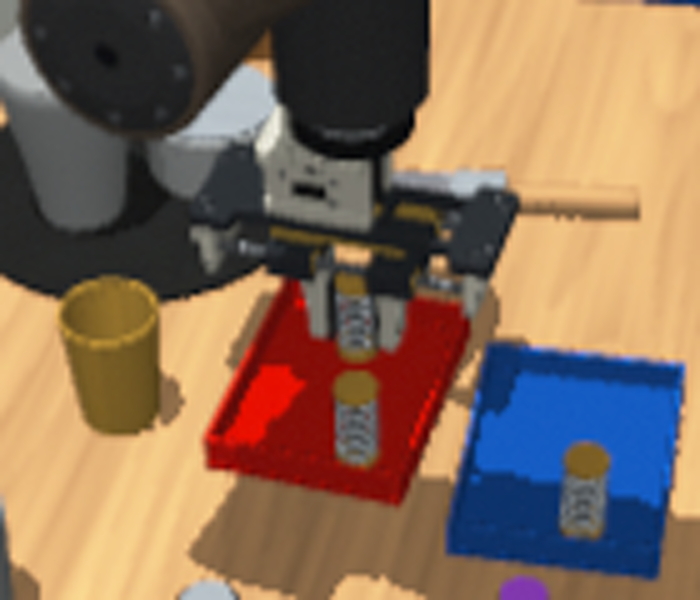

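Call:
play_rows:
  series: [0.004,0,0,0,0.004,0,0,0,0.002,0,0,0,0.001,0,0,0,0,0,0,0]

```text
time_s: 26.25
tcp_pos: [0.5951, -0.299, 0.0158]
eef_rot: [-10.9, 90.0, 166.1]
contact_force: [-0.2, -0.3, -1.2]
gripper_width: 0.027
```

Call:
play_rows:
  series: [0.001,0,0,0,0,0,0,0,0,0,0,0,0,0,0,0,0,0,0,0]

```text
time_s: 26.67
tcp_pos: [0.5955, -0.2991, 0.0153]
eef_rot: [172.8, 90.0, -10.3]
contact_force: [-0.9, -0.5, -1.0]
gripper_width: 0.0274
```

Call:
play_rows:
  series: [0.0007,0,0,0,0,0,0,0,0,0,0,0,0,0,0,0,0,0,0,0]

```text
time_s: 27.08
tcp_pos: [0.5956, -0.2991, 0.0149]
eef_rot: [157.2, 90.0, -25.9]
contact_force: [-1.6, 1.3, 5.0]
gripper_width: 0.027
```

Call:
play_rows:
  series: [0.0007,0,0,0,0,0,0,0,0,0,0,0,0,0,0,0,0,0,0,0]

```text
time_s: 27.5
tcp_pos: [0.5956, -0.2991, 0.0149]
eef_rot: [152.2, 90.0, -30.9]
contact_force: [-3.4, 3.4, 9.8]
gripper_width: 0.027
```

Floor contact. I back off slightly, open a little and rise.

Call:
play_rows:
  series: [-0.0008,0,0,0,0,0,0,0,0,0,0,0,0,0,0,0,0,0,0,0]

```text
time_s: 27.92
tcp_pos: [0.5956, -0.2991, 0.015]
eef_rot: [155.7, 90.0, -27.4]
contact_force: [-1.5, 1.7, 6.3]
gripper_width: 0.0272
```

Call:
play_rows:
  series: [0,0,0,0,0,0,0,0,0,0,0,0,0,0,0,0,0,0,0,0]
  jaw: 55

```text
time_s: 28.33
tcp_pos: [0.5953, -0.2991, 0.0143]
eef_rot: [-10.5, 90.0, 166.4]
contact_force: [-1.0, -0.4, -0.5]
gripper_width: 0.0473
```

```bash
python3 - <<'E'
from h import *
plan([.595,-.299,.18],-3.5)
snap("side","s21",(240,120,380,240),5)
E
```

```text
t 28.3333 tcp [ 0.5953 -0.2991  0.0143] toolz ang 176.93 ydir -93.07 xdir [-0.  0. -1.] j6 6.9
F [-1.   -0.39 -0.49] w 0.0473
shift tool [-1.657e-01 -1.000e-04  4.000e-04]
spin rad 0.0075 (tool x down)
```

View pics/s21.png

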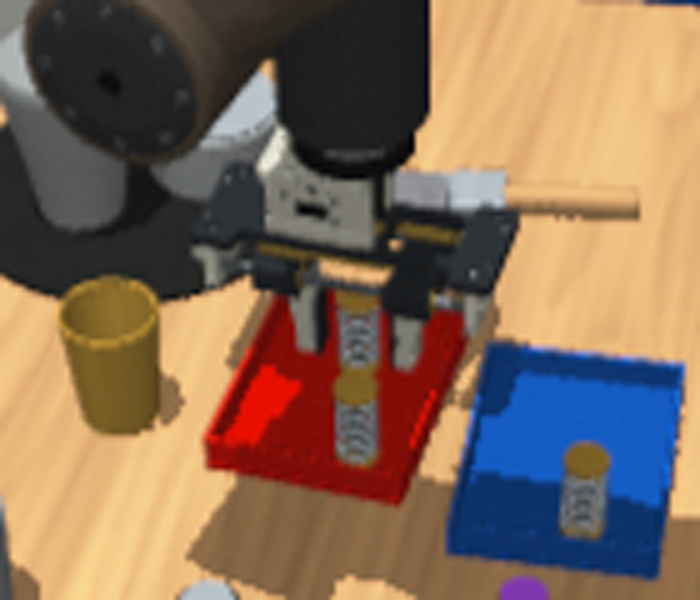

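The spring stands between the opened fingers. Rising straight up.

Call:
play_rows:
  series: [-0.015,0,0,0,-0.02,0,0,0,-0.03,0,0,0,-0.035,0,0,0,-0.035,0,0,0]

```text
time_s: 28.8
tcp_pos: [0.5949, -0.299, 0.1504]
eef_rot: [-7.7, 89.9, 169.3]
contact_force: [0.8, 0.1, -0.3]
gripper_width: 0.0485
```

Call:
play_rows:
  series: [-0.035,0,0,0,-0.03,0,0,0,-0.02,0,0,0,0,0,0,0,0,0,0,0]

```text
time_s: 29.22
tcp_pos: [0.596, -0.2992, 0.2361]
eef_rot: [174.8, 89.8, -8.3]
contact_force: [-0.4, -0.0, -0.9]
gripper_width: 0.0483
```

```bash
python3 - <<'E'
from h import *
plan([.595,-.299,.18],-3.5)
snap("side","s22")
crop("s22","s22b",(240,120,400,320),3.5)
def s(x,y,z): return px2w("side",240+x/3.5-.4,120+y/3.5-.4,z)
E
```

```text
t 29.2167 tcp [ 0.596  -0.2992  0.2361] toolz ang 176.93 ydir -93.07 xdir [ 0.003 -0.    -1.   ] j6 6.9
F [-0.4  -0.   -0.87] w 0.0483
shift tool [ 0.0561 -0.0001  0.0012]
spin rad 0.0075 (tool x down)
```

View pics/s22b.png

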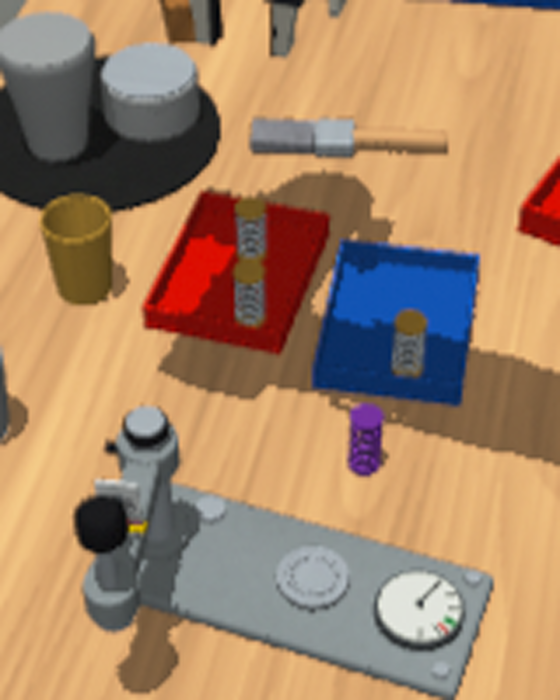

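```bash
python3 - <<'E'
from h import *
print(close_job())
E
```

```text
the job is handed in; nothing more can be done
None
```

The spring tested as tired, so I stood it upright in the smaller red tray and handed the job in at about 29 s; the hand-in gave no verdict.

- **Test:** I swung the tester's arm in until it met its stop, confirmed by the force rising with almost no movement. I then pressed the knob until the dial read about 14.7 to 15 N and held it there for more than a second. The reading never came near 18 N in any picture I took.
- **Result:** The ram had gone down about 28 mm, judged from the tool height. After I let the knob up, the red line showed just above the yellow marker in two views, so the marker is below the line.
- **Placing:** I swung the arm out by about 1.4 rad and lifted the spring off the plate. I lowered it onto the tray floor until I felt contact, opened the fingers and rose clear.
- **Last check:** In the last side picture the spring stands upright in the red tray, the ram is up and the arm is clear. The springs already in the trays and the other things in view are where they were. The castings and tea caddy were not in that enlarged view. The robot was touching nothing.

No check failed. The only disagreement was a few millimetres between the two cameras on the plate and dial positions, and it had no effect.

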